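# Set out a four-piece order on the scan plate

### The arm

A 6-joint arm with a two-finger parallel gripper is mounted at the origin on the work surface. World frame = base frame: x ahead of the robot, y to its left, z up, the work surface at z = 0. Lengths are in m, angles in degrees, forces in N, time in s.
With the tool pointing down it reaches from about 0.375 to 0.9 m from the base axis. Payload 3.1 kg.
Tool frame: the origin (TCP) lies on the front face of the gripper's body, between the roots of the fingers; the fingertips stand 70 mm ahead of it and the grasp point (between the pads) lies 51 mm ahead of it; z points along the fingers, y is the direction in which the jaws open and shut (so a half turn about z gives the same grasp; the last joint's range is limited). The gripper opens to 87 mm and grips with 3 to 60 N. Pads are 19 mm wide; open, the fingers measure 117 mm over their backs; the gripper's body (75 mm by 190 mm) begins 51 mm behind the grasp point.
Start: joints at [-79.67, 30.224, 82.088, -0, 67.689, -10.227], TCP at [0.219, -0.585, 0.292] pointing down, gripper open.
Joint ranges: [-176.69, 176.69], [-43.24, 126.21], [12.49, 139.97], [-82, 262], [0, 151.66], [-163.58, 163.58]. Speed limits (degrees/s): [159.86, 159.86, 180, 180, 180, 180].

### API

Orientations are given as a 3x3 rotation matrix whose columns are the frame's x, y, z axes.
In Python, from bench import r gives the robot as it stands.
- The arm moves only by the shell command python3 -m pendant 'ROWS' [FORCE]. ROWS is JSON, a list of rows, each a list of 7 numbers: the turn, a rotation vector about the tool's x, y, z in degrees, then the shift along the tool's x, y, z in mm, then the closure in counts, from 0 (fully open) to 255 (shut). A call has 1 to 12 rows; each row is the pose to reach, as a shift and turn from the pose commanded when the call began, along the tool's axes at that moment; what a row does not reach only later rows make up. A row lasts 1/12 s, in which the tool goes at most 41.7 mm and 7.16 degrees, less where a joint would pass 70% of its speed; a pose out of reach is approached as far as the arm can. A call with a gripper value outside its range is refused whole. The fingers move at their own pace and stop on an object; FORCE is the grip in N (left out, the last holds). Time passes only in rows, so rows that repeat a pose let the fingers close. It gives the time, the measured TCP pose, the force and the opening at its end, in the units of the state.
- r.observe(): the state, without advancing time (a new reading comes with each control period).
- r.read_camera(name): name is "side" or "top" or "wrist"; returns (picture, depth): 384x512x3 uint8, red, green, blue; 384x512 float32, m along the optical axis (not along the pixel's ray), 0 where there is no reading.
- r.camera_model(name): a dict with "fx", "fy", "cx", "cy" (pixels), "extrinsics" (4x4, takes a point from world to camera coordinates). Camera axes: x right, y down, z forward; pixel columns grow to the right and rows downward; lengths in m; the calibration is good to about 2 mm. The wrist camera is an equidistant fisheye: a pixel r from the principal point sees the ray r / f radians off the axis. A picture is of the moment at which its call begins: read the wrist's pose just before it. camera_model takes no time and is no camera call; for the wrist camera it gives the pose at the moment of the call.
- r.sign_off(): hands the job in, once; it reports no verdict.
The state is a dict: "time": time; "q": joint angles; "qd": joint speeds; "effort": joint torques, N m; "tcp_pos": TCP position; "orientation": TCP orientation; "force": force on the tool from outside, world axes, zero at the start; "wrist_torque": the same for the moment, N m; "opening": finger opening in m.
Only numpy, scipy, OpenCV 4.12 (cv2) and the standard library are available. Lean on these libraries where they do the work, as an engineer would, in place of code of your own. Each camera call takes 0.05 s, during which the arm holds its last target. There are 200 camera calls.

### The job

Set out this order on the dark scan plate for its check photo: lay the long carton flat in the middle of the plate with its long sides parallel to the metal stop rail, and put the small carton upright, centred and squarely on top of it, lengthways the same way. Facing the rail from the plate's open side (as the robot does), stand the tin on the plate to the left of the long carton and the cardboard tube upright to its right, each in line with the carton's middle and with a gap of about 40 mm to the carton's end. Leave the roll of tape where it lies on the blue board.

Things in the scene. Friction and masses are not known exactly. Their poses are not given: they have to be found in the camera images.
- long_mid (a point): Long carton: plain cardboard box 56 x 110 x 50 mm (x, y, z), the largest thing on the blue board, tape strip along the top, about 0.35 kg. Point at its centre, 25 mm above its underside. Axes are the carton's: z up, y along its 110 mm length. Starts flat on the blue board.
- small_mid (a point): Small carton: plain cardboard box 42 x 60 x 45 mm (x, y, z), about 0.12 kg. Point at its centre, 22.5 mm above its underside; z up, y along its 60 mm length. Starts upright (45 mm tall) on the blue board.
- tin_mid (a point): Tin: closed round steel can with a white paper band, diameter 50 mm, 60 mm tall, about 0.25 kg. Point at its centre, 30 mm above its underside; z up. Starts standing on the blue board.
- tube_mid (a point): Mailing tube: short round brown cardboard tube with a white end cap, diameter 44 mm, 80 mm tall, closed, about 0.12 kg. Point at its centre, 40 mm above its underside; z up. Grip it somewhat above its centre (10 to 15 mm) so that its top stays clear of the gripper body. Starts standing on the blue board.
- plate: Scan plate: fixed dark steel plate 200 x 330 mm (x, y), top face 12 mm above the table. Origin at the centre of its underside; z up, x towards the stop rail, y to the left as one faces the rail (along the plate's length). The rail is an aluminium bar 10 mm thick along the whole far (+x) edge, its top 42 mm above the table (30 mm above the plate). The middle of the plate is the centre of its 200 x 330 mm outline. Lies either on the left or right of the table, turned a little.
- mat: Blue plastic board, fixed, 290 x 300 x 6 mm (x, y, z), on which the order's four pieces and the roll of tape start, the pieces near the middles of its four quarters. A wooden hand stamp (34 mm wide, 66 mm tall) and a glue stick (25 mm wide, 52 mm tall) also stand on it, near the middles of its +y and -y edges; they are no part of the job. Origin at the centre of its underside. Lies on the other side of the table from the plate.
- tape_mid (a point): Roll of brown tape lying flat at the middle of the blue board, outer diameter 50 mm, hole 26 mm, 18 mm high; point at its centre, 9 mm above its underside. To be left alone.
There are look-alikes about, which are no part of the job. What is shaped like the part that bears tube_mid but green is not meant.

How it is judged (in metres and radians):
At the end, for the whole second after the job is handed in: Long carton flat, mid-plate within 15 mm, parallel to rail within 0.2 rad; small carton on it, centred within 12 mm, square within 0.2 rad; tin left, tube right, upright on the plate, in line with the carton within 15 mm, 120/117 mm (within 15) from its centre; all at rest (x of long_mid in the frame of plate between -0.015 and 0.015 m and y of long_mid in the frame of plate between -0.015 and 0.015 m and z of long_mid in the frame of plate between 0.033 and 0.041 m and angle between the y axis of long_mid and the y axis of plate, either way round below 0.2 rad and angle between each of long_mid, small_mid, tin_mid, tube_mid's own z axis and vertical below 0.1 rad and x of small_mid in the frame of long_mid between -0.012 and 0.012 m and y of small_mid in the frame of long_mid between -0.012 and 0.012 m and z of small_mid in the frame of long_mid between 0.0425 and 0.0525 m and angle between the y axis of small_mid and the y axis of long_mid, either way round below 0.2 rad and x of tin_mid in the frame of long_mid between -0.015 and 0.015 m and horizontal distance between tin_mid and long_mid between 0.105 and 0.135 m and y of tin_mid in the frame of plate above 0 m and z of tin_mid in the frame of plate between 0.038 and 0.046 m and x of tube_mid in the frame of long_mid between -0.015 and 0.015 m and horizontal distance between tube_mid and long_mid between 0.102 and 0.132 m and y of tube_mid in the frame of plate below 0 m and z of tube_mid in the frame of plate between 0.048 and 0.056 m and linear speed of each of long, small, tin, tube below 0.02 m/s); the robot touches nothing.
It fails at once if the roll of tape is shifted by more than 20 mm (distance of tape_mid from where it was at the start of the episode above 0.02 m).
It also fails if it takes over 118 s, if anything falls off the work surface, if the arm or the gripper's body presses on something with over 40 N, if the wrist force passes 120 N, or if a joint passes its speed limit or range.

## Working session

There is one attempt and no reset: what is moved stays moved. The work goes in short steps, Python scripts to look and compute and a shell command to move; the robot and the scene stay as the last step left them, time stands still between calls to the robot, and variables do not carry over. Pictures are saved under pics/ and viewed, about 12 in all and at most 16, crops included, and the job is handed in when it is done.

```bash
mkdir -p pics; ls; python3 - <<'E'
from bench import r
import cv2,numpy as np
for n in("top","side"):
    im,d=r.read_camera(n); cv2.imwrite(f"pics/{n}0.png",im[:,:,::-1]); np.savez(f"{n}0.npz",im=im,d=d)
    m=r.camera_model(n); print(n,m["fx"],m["cx"],m["cy"]); print(np.round(m["extrinsics"],4).tolist())
o=r.observe(); print(o["time"],o["tcp_pos"],np.round(o["orientation"],3).tolist(),o["opening"])
E
```

```text
pics
top 391.92185941213654 252.5201657721775 192.25878391441637
[[0.0043, -1.0, -0.0002, 0.0016], [-0.9956, -0.0042, -0.0937, 0.5982], [0.0937, 0.0006, -0.9956, 1.0604], [0.0, 0.0, 0.0, 1.0]]
side 407.55496608100697 258.53372648169403 190.1967488111931
[[-0.9885, -0.1512, 0.0097, 0.57], [-0.1071, 0.6519, -0.7507, 0.0891], [0.1072, -0.7431, -0.6606, 0.8686], [0.0, 0.0, 0.0, 1.0]]
0.1 [ 0.21940037 -0.58466374  0.29139779] [[0.936, 0.351, -0.0], [0.351, -0.936, 0.002], [0.0, -0.002, -1.0]] 0.08691422476440697
```

View pics/top0.png

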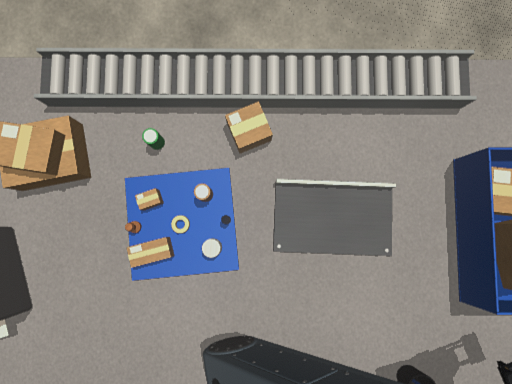

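View pics/side0.png

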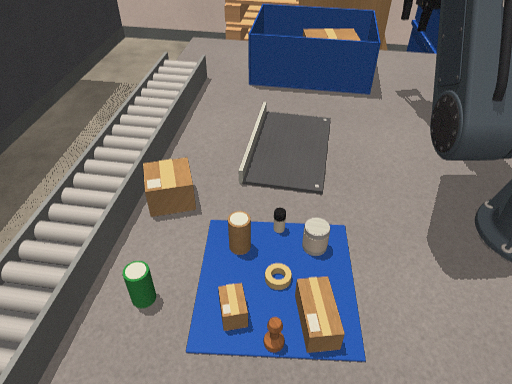

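The top picture shows these candidates:
- **Long carton:** (150,252). The big parcel at (249,127) and the stack at (40,150) are off the board.
- **Small carton:** (148,199).
- **Tube:** brown at (202,191). The green look-alike is at (152,137).
- **Tin:** white-banded at (211,248).
- **Not part of the job:** stamp (133,227), glue stick (226,220) and tape (180,224).

The side picture agrees with this. The plate is centred at about (334,220) with the rail at the top, towards +x. Next I'll measure from depth and take one close crop.

```bash
cat > h.py <<'E'
import numpy as np,cv2
from bench import r
def world(n,d,m=None):
    m=m or r.camera_model(n); E=m["extrinsics"]; v,u=np.mgrid[:384,:512]
    P=np.stack([(u-m["cx"])/m["fx"]*d,(v-m["cy"])/m["fy"]*d,d],-1)
    return (P-E[:3,3])@E[:3,:3]
def project(n,p):
    m=r.camera_model(n);E=m["extrinsics"];c=E[:3,:3]@np.array(p)+E[:3,3]
    return m["fx"]*c[0]/c[2]+m["cx"],m["fy"]*c[1]/c[2]+m["cy"]
def rect(P):
    c,(w,h),a=cv2.minAreaRect((P[:,:2]*1000).astype(np.float32))
    if w<h: a+=90; w,h=h,w
    return np.round(c,1),round(w,1),round(h,1),round((a+90)%180-90,1)   # long-side angle from world x, deg
E
python3 - <<'E'
from h import *
D=np.load("top0.npz"); W=world("top",D["d"]); im=D["im"]
def blob(u,v,z0,z1,rad=40):
    mk=((W[...,2]>z0)&(W[...,2]<z1)&(D["d"]>0)).astype(np.uint8)
    yy,xx=np.mgrid[:384,:512]; mk[(abs(xx-u)>rad)|(abs(yy-v)>rad)]=0
    n,l=cv2.connectedComponents(mk); k=l[v,u]
    if k==0: print("none",u,v,W[v,u]);return
    P=W[l==k]; print((u,v),len(P),"zmed",np.round(np.median(P[:,2]),4),"cen",np.round(P[:,:2].mean(0)*1000,1),rect(P))
blob(145,252,.046,.07); blob(148,199,.04,.065); blob(202,191,.075,.1); blob(211,248,.055,.08); blob(133,227,.05,.09); blob(226,220,.045,.08); blob(180,216,.015,.035)
blob(334,220,.006,.02,90); blob(334,184,.030,.055,90)
hsv=cv2.cvtColor(im,cv2.COLOR_RGB2HSV); b=cv2.inRange(hsv,(105,120,60),(130,255,255))>0; b[:, :110]=0;b[:,260:]=0; print("mat",rect(W[b]))
c=cv2.resize(im[130:290,110:250],None,fx=4,fy=3.7,interpolation=cv2.INTER_CUBIC); cv2.imwrite("pics/crop1.png",c[:,:,::-1])
E
```

```text
(145, 252) 878 zmed 0.0549 cen [434.2 281.4] (array([434.2, 282.1]), 110.6, 55.8, -75.2)
(148, 199) 355 zmed 0.0498 cen [577.  289.6] (array([577.3, 290.4]), 60.7, 42.2, -70.1)
(202, 191) 218 zmed 0.0846 cen [594.2 138. ] (array([594.4, 137.6]), 41.7, 40.0, 89.8)
(211, 248) 281 zmed 0.0651 cen [446. 114.] (array([446.6, 114.5]), 48.2, 47.1, -44.5)
(133, 227) 70 zmed 0.068 cen [500.9 331. ] (array([500.5, 331.6]), 21.4, 20.9, 0.2)
(226, 220) 66 zmed 0.0569 cen [522.   77.2] (array([523. ,  77.8]), 21.6, 21.5, -89.7)
(180, 216) 191 zmed 0.0227 cen [508.9 205.2] (array([509.3, 205.1]), 48.2, 47.6, 73.9)
(334, 220) 7912 zmed 0.011 cen [ 524.3 -221.2] (array([ 524.7, -221.1]), 329.1, 190.5, 88.0)
(334, 184) 488 zmed 0.0404 cen [ 623.9 -222.3] (array([ 624.3, -224.1]), 328.0, 10.7, 88.0)
mat (array([515.8, 181.3]), 349.4, 288.3, -84.0)
```

View pics/crop1.png

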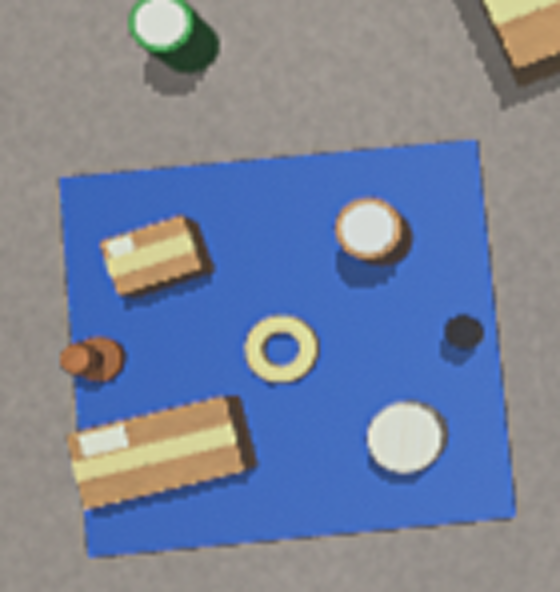

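The crop confirms the choices: the tube is brown with a white cap at (370,230), and the green one at (160,25) is off the board. The tin is at (405,438), the small carton at (155,255) and the long carton at (160,455). Sizes and heights all match the description.

Plate centre is (0.5295,-0.221), with y at 88°. A check from the rail agrees within 1 mm.

```bash
cat > go.py <<'E'
# go.py x y z_grasp jawdeg [x y z jaw ...] (mm, deg): rows' turn/shift from the present pose
import sys,numpy as np
from scipy.spatial.transform import Rotation as R
from bench import r
o=r.observe(); A=np.array(o["orientation"]); p=np.array(o["tcp_pos"])*1000
a=np.array(sys.argv[1:],float).reshape(-1,4)
for x,y,z,j in a:
    t=np.radians(j); Y=np.array([np.cos(t),np.sin(t),0]); Z=np.array([0,0,-1.]); B=np.c_[np.cross(Y,Z),Y,Z]
    print(np.round(R.from_matrix(A.T@B).as_rotvec(degrees=True),1),np.round(A.T@(np.array([x,y,z+51])-p),0))
print(round(o["time"],2),np.round(p,1),"open",round(o["opening"],4),"q",np.round(o["q"],0),"F",np.round(o["force"],1))
E
python3 go.py 470 -100 220 14.8 434 282 150 14.8
```

```text
[ -0.1  -0.1 -84.2] [ 405. -366.   21.]
[ -0.1  -0.1 -84.2] [ 505. -736.   92.]
0.1 [ 219.4 -584.7  291.4] open 0.0869 q [-80.  30.  82.   0.  68. -10.] F [ 1.2 -0.1  0.5]
```

```bash
python3 -m pendant '[[0,0,-84.2,405,-366,21,0],[0,0,-84.2,405,-366,21,0],[0,0,-84.2,405,-366,21,0],[0,0,-84.2,405,-366,21,0],[0,0,-84.2,405,-366,21,0],[0,0,-84.2,405,-366,21,0],[0,0,-84.2,405,-366,21,0],[0,0,-84.2,405,-366,21,0],[0,0,-84.2,405,-366,21,0],[0,0,-84.2,405,-366,21,0],[0,0,-84.2,405,-366,21,0],[0,0,-84.2,405,-366,21,0]]' 25; python3 go.py 434 282 120 14.8
```

```text
time: 1.1
tcp_pos: [0.4493, -0.1393, 0.2729]
orientation: [[-0.26, 0.966, -0.0], [0.966, 0.26, 0.0], [0.0, -0.0, -1.0]]
force: [0.6, -0.3, -0.4]
opening: 0.0868
[-0.  -0.   0.3] [411.  95. 102.]
1.1 [ 449.3 -139.3  272.9] open 0.0868 q [-31.  20. 105.   0.  55. -46.] F [ 0.6 -0.3 -0.4]
```

```bash
python3 -m pendant '[[0,0,0,411,95,102,0],[0,0,0,411,95,102,0],[0,0,0,411,95,102,0],[0,0,0,411,95,102,0],[0,0,0,411,95,102,0],[0,0,0,411,95,102,0],[0,0,0,411,95,102,0],[0,0,0,411,95,102,0],[0,0,0,411,95,102,0],[0,0,0,411,95,102,0],[0,0,0,411,95,102,0],[0,0,0,411,95,102,0]]'; python3 -m pendant '[[0,0,0,0,0,0,0],[0,0,0,0,0,0,0]]'; python3 go.py 434 282 35 14.8
python3 - <<'E'
from h import *
im,d=r.read_camera("wrist"); cv2.imwrite("pics/w1.png",im[:,:,::-1])
E
```

```text
time: 2.1
tcp_pos: [0.4353, 0.2838, 0.1698]
orientation: [[-0.26, 0.966, -0.001], [0.966, 0.26, 0.001], [0.001, -0.001, -1.0]]
force: [1.0, -0.5, 0.1]
opening: 0.0872
time: 2.27
tcp_pos: [0.4358, 0.2796, 0.1709]
orientation: [[-0.255, 0.967, -0.001], [0.967, 0.255, -0.001], [-0.0, -0.001, -1.0]]
force: [0.4, -0.7, 0.1]
opening: 0.0868
[-0.1  0.  -0. ] [ 3. -1. 85.]
2.27 [435.8 279.6 170.9] open 0.0868 q [ 20.  33. 104.  -0.  44.   6.] F [ 0.4 -0.7  0.1]
```

View pics/w1.png

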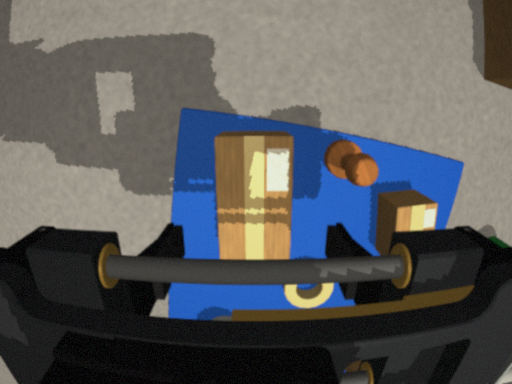

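The wrist picture shows the carton (columns 216–292) centred between the fingers (172–340) and square to them. I'll go down, grip and lift.

```bash
python3 -m pendant '[[0,0,0,3,-1,30,0],[0,0,0,3,-1,55,0],[0,0,0,3,-1,75,0],[0,0,0,3,-1,85,0],[0,0,0,3,-1,85,0],[0,0,0,3,-1,85,255],[0,0,0,3,-1,85,255],[0,0,0,3,-1,85,255],[0,0,0,3,-1,85,255],[0,0,0,3,-1,85,255],[0,0,0,3,-1,85,255],[0,0,0,3,-1,85,255]]' 25; python3 -m pendant '[[0,0,0,0,0,0,255],[0,0,0,0,0,0,255],[0,0,0,0,0,0,255],[0,0,0,0,0,-15,255],[0,0,0,0,0,-40,255],[0,0,0,0,0,-70,255],[0,0,0,0,0,-100,255],[0,0,0,0,0,-130,255],[0,0,0,0,0,-150,255],[0,0,0,0,0,-150,255],[0,0,0,0,0,-150,255]]'; python3 go.py 529.5 -221 170 -2
```

```text
time: 3.32
tcp_pos: [0.4346, 0.2831, 0.0867]
orientation: [[-0.255, 0.967, 0.001], [0.967, 0.255, 0.0], [0.0, 0.001, -1.0]]
force: [-0.7, 0.2, 4.0]
opening: 0.0558
time: 4.23
tcp_pos: [0.4341, 0.2829, 0.236]
orientation: [[-0.255, 0.967, 0.001], [0.967, 0.255, 0.0], [0.0, 0.001, -1.0]]
force: [0.3, -0.5, -4.8]
opening: 0.0559
[ 0.  -0.  16.8] [-512.  -36.   15.]
4.23 [434.1 282.9 236. ] open 0.0559 q [ 21.  27. 101.  -0.  53.   6.] F [ 0.3 -0.5 -4.8]
```

```bash
python3 -m pendant '[[0,0,1,-15,-1,0,255],[0,0,2,-40,-3,2,255],[0,0,3,-70,-5,3,255],[0,0,4.5,-105,-8,4,255],[0,0,6,-140,-10,5,255],[0,0,7.5,-180,-13,6,255],[0,0,9,-220,-16,7,255],[0,0,10.5,-260,-18,8,255],[0,0,12,-300,-21,9,255],[0,0,13.5,-340,-24,10,255],[0,0,14.5,-375,-26,11,255],[0,0,15,-400,-28,12,255]]'; python3 go.py 529.5 -221 120 -2
```

```text
time: 5.23
tcp_pos: [0.5087, -0.114, 0.2212]
orientation: [[0.007, 1.0, -0.003], [1.0, -0.007, 0.001], [0.001, -0.003, -1.0]]
force: [0.4, -0.6, -4.4]
opening: 0.0555
[-0.2 -0.   1.6] [-107.   22.   50.]
5.23 [ 508.7 -114.   221.2] open 0.0555 q [-25.  28. 101.  -0.  51. -24.] F [ 0.4 -0.6 -4.4]
```

```bash
python3 -m pendant '[[0,0,1.6,-30,6,15,255],[0,0,1.6,-60,12,30,255],[0,0,1.6,-85,18,40,255],[0,0,1.6,-100,21,48,255],[0,0,1.6,-107,22,50,255],[0,0,1.6,-107,22,50,255],[0,0,1.6,-107,22,50,255]]'; python3 go.py 529.5 -221 42 -2
```

```text
time: 5.82
tcp_pos: [0.5298, -0.2167, 0.1731]
orientation: [[0.032, 0.999, -0.003], [0.999, -0.032, 0.003], [0.002, -0.003, -1.0]]
force: [0.1, 1.1, -4.5]
opening: 0.056
[-0.2 -0.1  0.2] [-5.  0. 80.]
5.82 [ 529.8 -216.7  173.1] open 0.056 q [-33.  36.  96.   0.  49. -32.] F [ 0.1  1.1 -4.5]
```

```bash
python3 -m pendant '[[0,0,0,0,0,0,255],[0,0,0,0,0,25,255],[0,0,0,0,0,50,255],[0,0,0,0,0,65,255],[0,0,0,0,0,72,255],[0,0,0,0,0,72,255],[0,0,0,0,0,72,255]]'; python3 go.py 529.5 -221 42 -2
```

```text
time: 6.4
tcp_pos: [0.5311, -0.2174, 0.1027]
orientation: [[0.031, 1.0, 0.001], [1.0, -0.031, -0.0], [-0.0, 0.001, -1.0]]
force: [0.4, 0.3, -4.5]
opening: 0.0558
[0.  0.  0.2] [-4. -2. 10.]
6.4 [ 531.1 -217.4  102.7] open 0.0558 q [-33.  42.  97.   0.  41. -32.] F [ 0.4  0.3 -4.5]
```

```bash
python3 -m pendant '[[0,0,0,-4,-2,5,255],[0,0,0,-4,-2,9,255],[0,0,0,-4,-2,10,255],[0,0,0,-4,-2,10,255],[0,0,0,-4,-2,10,255],[0,0,0,-4,-2,10,0],[0,0,0,-4,-2,10,0],[0,0,0,-4,-2,10,0],[0,0,0,-4,-2,10,0],[0,0,0,-4,-2,10,0],[0,0,0,-4,-2,10,0]]'; python3 -m pendant '[[0,0,0,0,0,-20,0],[0,0,0,0,0,-60,0],[0,0,0,0,0,-100,0],[0,0,0,0,0,-130,0],[0,0,0,0,0,-130,0],[0,0,0,0,0,-130,0]]';python3 go.py 446.5 114.3 120 0
```

```text
time: 7.32
tcp_pos: [0.5287, -0.222, 0.0921]
orientation: [[0.032, 0.999, 0.0], [0.999, -0.032, 0.0], [0.0, 0.0, -1.0]]
force: [0.1, 0.5, -0.4]
opening: 0.0843
time: 7.82
tcp_pos: [0.5295, -0.2225, 0.2242]
orientation: [[0.032, 0.999, 0.004], [0.999, -0.032, -0.003], [-0.003, 0.004, -1.0]]
force: [-0.6, 0.6, -0.0]
opening: 0.0873
[ 0.2  0.2 -1.8] [334. -94.  52.]
7.82 [ 529.5 -222.5  224.2] open 0.0873 q [-34.  31.  93.   0.  55. -32.] F [-0.6  0.6 -0. ]
```

```bash
python3 -m pendant '[[0,0,-1.8,334,-94,52,0],[0,0,-1.8,334,-94,52,0],[0,0,-1.8,334,-94,52,0],[0,0,-1.8,334,-94,52,0],[0,0,-1.8,334,-94,52,0],[0,0,-1.8,334,-94,52,0],[0,0,-1.8,334,-94,52,0],[0,0,-1.8,334,-94,52,0],[0,0,-1.8,334,-94,52,0],[0,0,-1.8,334,-94,52,0],[0,0,-1.8,334,-94,52,0],[0,0,-1.8,334,-94,52,0]]'; python3 -m pendant '[[0,0,0,0,0,0,0],[0,0,0,0,0,0,0],[0,0,0,0,0,0,0]]';python3 go.py 446.5 114.3 37 0
python3 - <<'E'
from h import *
im,d=r.read_camera("top"); W=world("top",d); W[d==0]=0
for nm,c,z0,z1 in(("long",(529.5,-221),.055,.07),("tin",(446,114),.058,.075)):
    k=(np.hypot(W[...,0]*1000-c[0],W[...,1]*1000-c[1])<80)&(W[...,2]>z0)&(W[...,2]<z1)
    if k.sum()>20: print(nm,k.sum(),np.median(W[k][:,2]),rect(W[k]))
E
```

```text
time: 8.82
tcp_pos: [0.4454, 0.1143, 0.1693]
orientation: [[0.001, 1.0, -0.001], [1.0, -0.001, -0.0], [-0.0, -0.001, -1.0]]
force: [-0.3, -0.0, -0.6]
opening: 0.0872
time: 9.07
tcp_pos: [0.4459, 0.1138, 0.1701]
orientation: [[0.003, 1.0, 0.0], [1.0, -0.003, -0.0], [-0.0, 0.0, -1.0]]
force: [-0.4, -0.6, 0.2]
opening: 0.0869
[ 0.   0.  -0.2] [ 1.  1. 82.]
9.07 [445.9 113.8 170.1] open 0.0869 q [  0.  30. 112.  -0.  38.   1.] F [-0.4 -0.6  0.2]
long 859 0.06120550816225888 (array([ 527.9, -223.3]), 110.6, 55.9, 87.9)
```

The long carton is placed flat, 2 mm off and square. Now the tin.

```bash
python3 -m pendant '[[0,0,0,1,1,30,0],[0,0,0,1,1,55,0],[0,0,0,1,1,75,0],[0,0,0,1,1,82,0],[0,0,0,1,1,82,0],[0,0,0,1,1,82,255],[0,0,0,1,1,82,255],[0,0,0,1,1,82,255],[0,0,0,1,1,82,255],[0,0,0,1,1,82,255],[0,0,0,1,1,82,255],[0,0,0,1,1,82,255]]' 25; python3 -m pendant '[[0,0,0,0,0,0,255],[0,0,0,0,0,0,255],[0,0,0,0,0,0,255],[0,0,0,0,0,-15,255],[0,0,0,0,0,-40,255],[0,0,0,0,0,-70,255],[0,0,0,0,0,-100,255],[0,0,0,0,0,-130,255],[0,0,0,0,0,-130,255],[0,0,0,0,0,-130,255]]'; python3 go.py 532.5 -102.5 120 -2
```

```text
time: 10.12
tcp_pos: [0.4465, 0.1159, 0.0884]
orientation: [[0.001, 1.0, 0.001], [1.0, -0.001, 0.0], [0.0, 0.001, -1.0]]
force: [0.6, -0.4, 3.9]
opening: 0.049
time: 10.95
tcp_pos: [0.4468, 0.1159, 0.2189]
orientation: [[0.001, 1.0, 0.003], [1.0, -0.001, 0.0], [0.0, 0.003, -1.0]]
force: [-0.6, -0.0, -3.3]
opening: 0.0498
[ 0.2 -0.   2. ] [-218.   86.   48.]
10.95 [446.8 115.9 218.9] open 0.0498 q [  1.  25. 109.  -0.  46.   1.] F [-0.6 -0.  -3.3]
```

```bash
python3 -m pendant '[[0,0,0,-15,6,3,255],[0,0,0.5,-45,18,10,255],[0,0,1,-80,32,18,255],[0,0,1.5,-115,45,26,255],[0,0,2,-150,59,33,255],[0,0,2,-180,71,40,255],[0,0,2,-205,81,45,255],[0,0,2,-218,86,48,255],[0,0,2,-218,86,48,255],[0,0,2,-218,86,48,255],[0,0,2,-218,86,48,255]]'; python3 -m pendant '[[0,0,0,0,0,0,255],[0,0,0,0,0,20,255],[0,0,0,0,0,45,255],[0,0,0,0,0,65,255],[0,0,0,0,0,65,255],[0,0,0,0,0,65,255]]';  python3 go.py 532.5 -102.5 43 -2
```

```text
time: 11.87
tcp_pos: [0.5305, -0.1006, 0.1689]
orientation: [[0.035, 0.999, -0.004], [0.999, -0.035, 0.002], [0.002, -0.004, -1.0]]
force: [-0.0, 0.8, -3.4]
opening: 0.0493
time: 12.37
tcp_pos: [0.5313, -0.1008, 0.1046]
orientation: [[0.034, 0.999, -0.003], [0.999, -0.034, 0.001], [0.001, -0.003, -1.0]]
force: [-0.1, -0.2, -3.1]
opening: 0.0496
[-0.2 -0.1  0. ] [-2.  1. 11.]
12.37 [ 531.3 -100.8  104.6] open 0.0496 q [-23.  41. 102.   0.  38. -21.] F [-0.1 -0.2 -3.1]
```

```bash
python3 -m pendant '[[0,0,0,-2,1,5,255],[0,0,0,-2,1,10,255],[0,0,0,-2,1,11,255],[0,0,0,-2,1,11,255],[0,0,0,-2,1,11,255],[0,0,0,-2,1,11,0],[0,0,0,-2,1,11,0],[0,0,0,-2,1,11,0],[0,0,0,-2,1,11,0],[0,0,0,-2,1,11,0],[0,0,0,-2,1,11,0]]'; python3 -m pendant '[[0,0,0,0,0,-20,0],[0,0,0,0,0,-60,0],[0,0,0,0,0,-100,0],[0,0,0,0,0,-130,0],[0,0,0,0,0,-130,0],[0,0,0,0,0,-130,0]]';python3 go.py 594.3 138 140 0
```

```text
time: 13.28
tcp_pos: [0.5333, -0.1043, 0.0942]
orientation: [[0.036, 0.999, 0.0], [0.999, -0.036, -0.0], [-0.0, 0.0, -1.0]]
force: [-0.5, 0.5, 0.6]
opening: 0.0812
time: 13.78
tcp_pos: [0.5341, -0.1046, 0.2261]
orientation: [[0.036, 0.999, 0.005], [0.999, -0.036, -0.002], [-0.002, 0.005, -1.0]]
force: [0.0, -0.7, -0.2]
opening: 0.087
[ 0.3  0.1 -2. ] [245.  51.  35.]
13.78 [ 534.1 -104.6  226.1] open 0.087 q [-23.  29.  98.  -0.  53. -21.] F [ 0.  -0.7 -0.2]
```

```bash
python3 -m pendant '[[0,0,-2,245,51,35,0],[0,0,-2,245,51,35,0],[0,0,-2,245,51,35,0],[0,0,-2,245,51,35,0],[0,0,-2,245,51,35,0],[0,0,-2,245,51,35,0],[0,0,-2,245,51,35,0],[0,0,-2,245,51,35,0],[0,0,-2,245,51,35,0],[0,0,-2,245,51,35,0]]'; python3 -m pendant '[[0,0,0,0,0,0,0],[0,0,0,0,0,0,0],[0,0,0,0,0,0,0]]';python3 go.py 594.3 138 59 0
python3 - <<'E'
from h import *
im,d=r.read_camera("top"); W=world("top",d); W[d==0]=0
for nm,c,z0,z1,R in(("long",(529.5,-221),.055,.07,80),("tin",(532,-104),.066,.08,40)):
    k=(np.hypot(W[...,0]*1000-c[0],W[...,1]*1000-c[1])<R)&(W[...,2]>z0)&(W[...,2]<z1)
    if k.sum()>20: print(nm,k.sum(),np.median(W[k][:,2]),rect(W[k]))
E
```

```text
time: 14.62
tcp_pos: [0.5921, 0.1375, 0.188]
orientation: [[0.002, 1.0, -0.002], [1.0, -0.002, -0.001], [-0.001, -0.002, -1.0]]
force: [0.2, -0.0, -0.3]
opening: 0.0869
time: 14.87
tcp_pos: [0.5929, 0.1375, 0.1893]
orientation: [[0.003, 1.0, 0.0], [1.0, -0.003, -0.0], [-0.0, 0.0, -1.0]]
force: [-0.4, 0.5, -0.3]
opening: 0.0872
[ 0.   0.  -0.2] [ 1.  1. 79.]
14.87 [592.9 137.5 189.3] open 0.0872 q [ 3. 36. 90. -0. 54.  3.] F [-0.4  0.5 -0.3]
long 857 0.06105729885853331 (array([ 527.9, -223.1]), 110.9, 55.9, 87.9)
tin 269 0.0713789828786122 (array([ 532.7, -106.3]), 48.2, 45.2, -89.1)
```

```bash
python3 -m pendant '[[0,0,0,1,1,30,0],[0,0,0,1,1,55,0],[0,0,0,1,1,72,0],[0,0,0,1,1,79,0],[0,0,0,1,1,79,0],[0,0,0,1,1,79,255],[0,0,0,1,1,79,255],[0,0,0,1,1,79,255],[0,0,0,1,1,79,255],[0,0,0,1,1,79,255],[0,0,0,1,1,79,255],[0,0,0,1,1,79,255]]' 20; python3 -m pendant '[[0,0,0,0,0,0,255],[0,0,0,0,0,0,255],[0,0,0,0,0,0,255],[0,0,0,0,0,-15,255],[0,0,0,0,0,-40,255],[0,0,0,0,0,-70,255],[0,0,0,0,0,-100,255],[0,0,0,0,0,-130,255],[0,0,0,0,0,-150,255],[0,0,0,0,0,-150,255],[0,0,0,0,0,-150,255]]'; python3 go.py 524.3 -339.5 160 -2
```

```text
time: 15.92
tcp_pos: [0.594, 0.1398, 0.1104]
orientation: [[0.001, 1.0, 0.001], [1.0, -0.001, 0.0], [0.0, 0.001, -1.0]]
force: [0.8, 1.0, -0.7]
opening: 0.0485
time: 16.83
tcp_pos: [0.5941, 0.1398, 0.2608]
orientation: [[0.001, 1.0, 0.002], [1.0, -0.001, 0.0], [0.0, 0.002, -1.0]]
force: [-0.6, 0.0, -1.4]
opening: 0.0435
[ 0.1 -0.   2. ] [-479.  -70.   50.]
16.83 [594.1 139.8 260.8] open 0.0435 q [ 3. 31. 86. -0. 63.  3.] F [-0.6  0.  -1.4]
```

```bash
python3 -m pendant '[[0,0,0,-15,-2,0,255],[0,0,0.5,-45,-6,0,255],[0,0,0.5,-80,-12,0,255],[0,0,1,-120,-18,0,255],[0,0,1,-160,-24,0,255],[0,0,1,-200,-29,0,255],[0,0,1.5,-240,-35,0,255],[0,0,1.5,-280,-41,0,255],[0,0,2,-320,-47,0,255],[0,0,2,-360,-53,10,255],[0,0,2,-390,-57,20,255],[0,0,2,-420,-61,30,255]]'; python3 -m pendant '[[0,0,0,-30,-4,10,255],[0,0,0,-50,-7,15,255],[0,0,0,-59,-8,20,255],[0,0,0,-59,-8,20,255],[0,0,0,-59,-8,20,255],[0,0,0,-59,-8,20,255],[0,0,0,-59,-8,20,255]]'; python3 go.py 524.3 -339.5 66 -2
```

```text
time: 17.83
tcp_pos: [0.5301, -0.2824, 0.2273]
orientation: [[0.037, 0.999, -0.004], [0.999, -0.037, 0.002], [0.002, -0.004, -1.0]]
force: [0.8, 0.6, -1.3]
opening: 0.0433
time: 18.42
tcp_pos: [0.5227, -0.3372, 0.2102]
orientation: [[0.034, 0.999, -0.0], [0.999, -0.034, 0.001], [0.001, -0.0, -1.0]]
force: [1.0, 0.4, 0.2]
opening: 0.0439
[-0.  -0.   0.1] [-2.  2. 93.]
18.42 [ 522.7 -337.2  210.2] open 0.0439 q [-43.  36.  87.   0.  58. -41.] F [1.  0.4 0.2]
```

```bash
python3 -m pendant '[[0,0,0,-1,2,25,255],[0,0,0,-1,2,55,255],[0,0,0,-1,2,78,255],[0,0,0,-1,2,88,255],[0,0,0,-1,2,94,255],[0,0,0,-1,2,94,255],[0,0,0,-1,2,94,255],[0,0,0,-1,2,94,255]]'; python3 -m pendant '[[0,0,0,0,0,0,255],[0,0,0,0,0,0,0],[0,0,0,0,0,0,0],[0,0,0,0,0,0,0],[0,0,0,0,0,0,0],[0,0,0,0,0,0,0],[0,0,0,0,0,0,0],[0,0,0,0,0,-20,0],[0,0,0,0,0,-60,0],[0,0,0,0,0,-100,0],[0,0,0,0,0,-130,0],[0,0,0,0,0,-130,0]]';python3 go.py 577.2 290 110 19.9 560 100 150 10
```

```text
time: 19.08
tcp_pos: [0.5253, -0.3401, 0.1173]
orientation: [[0.035, 0.999, 0.002], [0.999, -0.035, -0.002], [-0.002, 0.002, -1.0]]
force: [-0.1, 0.9, 0.2]
opening: 0.0436
time: 20.08
tcp_pos: [0.5272, -0.3424, 0.2534]
orientation: [[0.036, 0.999, 0.011], [0.999, -0.035, -0.01], [-0.009, 0.011, -1.0]]
force: [0.5, -0.3, 0.6]
opening: 0.0868
[  0.5   0.6 -21.9] [635.  27.  87.]
[  0.6   0.6 -12. ] [444.  16.  48.]
20.08 [ 527.2 -342.4  253.4] open 0.0868 q [-43.  33.  84.   0.  62. -41.] F [ 0.5 -0.3  0.6]
```

```bash
python3 -m pendant '[[0,0,-12,444,16,40,0],[0,0,-12,444,16,40,0],[0,0,-12,444,16,40,0],[0,0,-12,444,16,40,0],[0,0,-12,444,16,40,0],[0,0,-12,444,16,40,0],[0,0,-12,444,16,40,0],[0,0,-12,444,16,40,0],[0,0,-12,444,16,40,0],[0,0,-12,444,16,40,0],[0,0,-12,444,16,40,0],[0,0,-12,444,16,40,0]]'; python3 go.py 577.2 290 120 19.9
python3 - <<'E'
from h import *
im,d=r.read_camera("top"); W=world("top",d); W[d==0]=0
for nm,c,z0,z1,R in(("tube",(524,-339),.08,.1,40),("small",(577,290),.043,.06,45)):
    k=(np.hypot(W[...,0]*1000-c[0],W[...,1]*1000-c[1])<R)&(W[...,2]>z0)&(W[...,2]<z1)
    if k.sum()>20: print(nm,k.sum(),np.median(W[k][:,2]),rect(W[k]))
E
```

```text
time: 21.08
tcp_pos: [0.5553, 0.1086, 0.2051]
orientation: [[-0.179, 0.984, -0.001], [0.984, 0.179, 0.002], [0.002, -0.001, -1.0]]
force: [-0.2, -1.3, 0.6]
opening: 0.087
[-0.  -0.1 -9.6] [175.  54.  34.]
21.08 [555.3 108.6 205.1] open 0.087 q [ -0.  32.  95.   0.  52. -11.] F [-0.2 -1.3  0.6]
tube 238 0.09096531439180947 (array([ 524. , -340.8]), 42.7, 41.6, -89.7)
small 240 0.049912551059198416 (array([576. , 293.9]), 54.4, 41.6, -69.8)
```

```bash
python3 -m pendant '[[0,0,-4,40,12,10,0],[0,0,-8,80,24,20,0],[0,0,-9.6,120,37,30,0],[0,0,-9.6,155,48,34,0],[0,0,-9.6,175,54,34,0],[0,0,-9.6,175,54,34,0],[0,0,-9.6,175,54,34,0],[0,0,-9.6,175,54,34,0],[0,0,-9.6,175,54,34,0]]'; python3 -m pendant '[[0,0,0,0,0,0,0],[0,0,0,0,0,0,0]]'; python3 go.py 577.2 290 29 19.9
python3 - <<'E'
from h import *
im,d=r.read_camera("wrist"); cv2.imwrite("pics/w2.png",im[:,:,::-1])
E
```

```text
time: 21.88
tcp_pos: [0.5793, 0.2828, 0.172]
orientation: [[-0.333, 0.943, -0.001], [0.943, 0.333, -0.001], [-0.0, -0.001, -1.0]]
force: [0.2, -0.3, -0.0]
opening: 0.0869
time: 22.05
tcp_pos: [0.5794, 0.2834, 0.1723]
orientation: [[-0.333, 0.943, -0.0], [0.943, 0.333, -0.0], [-0.0, -0.0, -1.0]]
force: [-0.5, -0.7, 0.3]
opening: 0.0871
[-0.   0.  -0.5] [ 7.  0. 92.]
22.05 [579.4 283.4 172.3] open 0.0871 q [16. 40. 85. -0. 55. -3.] F [-0.5 -0.7  0.3]
```

View pics/w2.png

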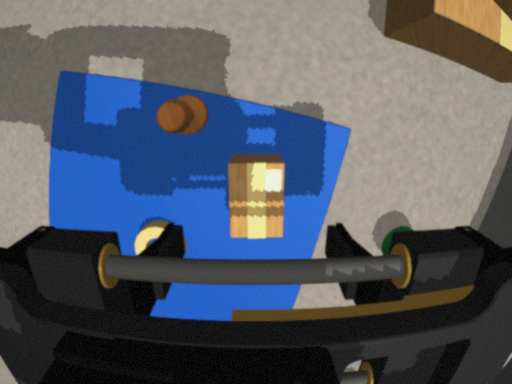

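The small carton (columns 229–285) is centred between the fingers and square to them. The tape, stamp and green can are clear of the way down.

```bash
python3 -m pendant '[[0,0,-0.5,7,0,30,0],[0,0,-0.5,7,0,60,0],[0,0,-0.5,7,0,82,0],[0,0,-0.5,7,0,92,0],[0,0,-0.5,7,0,92,0],[0,0,-0.5,7,0,92,255],[0,0,-0.5,7,0,92,255],[0,0,-0.5,7,0,92,255],[0,0,-0.5,7,0,92,255],[0,0,-0.5,7,0,92,255],[0,0,-0.5,7,0,92,255],[0,0,-0.5,7,0,92,255]]' 20; python3 -m pendant '[[0,0,0,0,0,0,255],[0,0,0,0,0,0,255],[0,0,0,0,0,0,255],[0,0,0,0,0,-15,255],[0,0,0,0,0,-40,255],[0,0,0,0,0,-75,255],[0,0,0,0,0,-110,255],[0,0,0,0,0,-145,255],[0,0,0,0,0,-170,255],[0,0,0,0,0,-170,255],[0,0,0,0,0,-170,255]]'; python3 go.py 528 -223 180 -2
```

```text
time: 23.1
tcp_pos: [0.5769, 0.2915, 0.0804]
orientation: [[-0.343, 0.939, 0.001], [0.939, 0.343, 0.0], [-0.0, 0.001, -1.0]]
force: [-0.4, -0.5, 0.2]
opening: 0.0481
time: 24.02
tcp_pos: [0.5774, 0.2917, 0.2517]
orientation: [[-0.343, 0.939, 0.003], [0.939, 0.343, 0.001], [-0.0, 0.004, -1.0]]
force: [-0.5, -0.0, -1.3]
opening: 0.0419
[ 0.2 -0.  22.1] [-467. -223.   20.]
24.02 [577.4 291.7 251.7] open 0.0419 q [17. 34. 81. -0. 64. -3.] F [-0.5 -0.  -1.3]
```

```bash
python3 -m pendant '[[0,0,1,-14,-7,0,255],[0,0,3,-40,-19,2,255],[0,0,5,-72,-34,3,255],[0,0,7,-106,-51,5,255],[0,0,9,-140,-67,6,255],[0,0,11,-175,-84,8,255],[0,0,13,-210,-100,9,255],[0,0,15,-245,-117,11,255],[0,0,17,-280,-134,12,255],[0,0,19,-315,-150,14,255],[0,0,21,-350,-167,15,255],[0,0,22.1,-380,-181,16,255]]'; python3 go.py 528 -223 170 -2
```

```text
time: 25.02
tcp_pos: [0.5345, -0.1301, 0.2316]
orientation: [[0.039, 0.999, -0.005], [0.999, -0.039, 0.002], [0.001, -0.005, -1.0]]
force: [0.9, -0.0, -1.2]
opening: 0.0416
[-0.3 -0.1 -0.2] [-93.  -3.  11.]
25.02 [ 534.5 -130.1  231.6] open 0.0416 q [-25.  29.  96.  -0.  55. -23.] F [ 0.9 -0.  -1.2]
```

```bash
python3 -m pendant '[[0,0,0,-30,-1,5,255],[0,0,0,-55,-2,8,255],[0,0,0,-75,-3,10,255],[0,0,0,-86,-3,11,255],[0,0,0,-90,-3,11,255],[0,0,0,-90,-3,11,255],[0,0,0,-90,-3,11,255],[0,0,0,-90,-3,11,255]]';python3 -m pendant '[[0,0,0,0,0,15,255],[0,0,0,0,0,40,255],[0,0,0,0,0,60,255],[0,0,0,0,0,70,255],[0,0,0,0,0,70,255],[0,0,0,0,0,70,255]]'; python3 go.py 528 -223 85 -2
```

```text
time: 25.68
tcp_pos: [0.5307, -0.2159, 0.2228]
orientation: [[0.034, 0.999, -0.001], [0.999, -0.034, 0.001], [0.001, -0.001, -1.0]]
force: [0.5, 0.5, -1.5]
opening: 0.0415
time: 26.18
tcp_pos: [0.5311, -0.2166, 0.153]
orientation: [[0.035, 0.999, -0.001], [0.999, -0.035, 0.001], [0.0, -0.001, -1.0]]
force: [0.6, -0.1, 0.1]
opening: 0.0416
[-0. -0.  0.] [-7. -3. 17.]
26.18 [ 531.1 -216.6  153. ] open 0.0416 q [-33.  37.  96.   0.  47. -31.] F [ 0.6 -0.1  0.1]
```

```bash
python3 -m pendant '[[0,0,0,-4,-2,0,255],[0,0,0,-6,-3,8,255],[0,0,0,-6,-3,14,255],[0,0,0,-6,-3,16.5,255],[0,0,0,-6,-3,16.5,255],[0,0,0,-6,-3,16.5,255],[0,0,0,-6,-3,16.5,255]]'; python3 go.py 528 -223 85 -2
```

```text
time: 26.77
tcp_pos: [0.5277, -0.2233, 0.1365]
orientation: [[0.036, 0.999, -0.0], [0.999, -0.036, 0.0], [0.0, -0.0, -1.0]]
force: [-0.9, -1.0, -1.4]
opening: 0.0421
[-0. -0. -0.] [0. 0. 1.]
26.77 [ 527.7 -223.3  136.5] open 0.0421 q [-34.  39.  97.   0.  44. -32.] F [-0.9 -1.  -1.4]
```

Now I'll release, rise and move clear so I can look.

```bash
python3 -m pendant '[[0,0,0,0,0,0.3,255],[0,0,0,0,0,0.3,0],[0,0,0,0,0,0.3,0],[0,0,0,0,0,0.3,0],[0,0,0,0,0,0.3,0],[0,0,0,0,0,0.3,0],[0,0,0,0,0,0.3,0],[0,0,0,0,0,-20,0],[0,0,0,0,0,-60,0],[0,0,0,0,0,-100,0],[0,0,0,0,0,-130,0],[0,0,0,0,0,-130,0]]'; python3 -m pendant '[[0,0,0,40,0,0,0],[0,0,0,80,0,0,0],[0,0,0,120,0,0,0],[0,0,0,160,0,0,0],[0,0,0,200,0,0,0],[0,0,0,240,0,0,0],[0,0,0,270,0,0,0],[0,0,0,270,0,0,0],[0,0,0,270,0,0,0],[0,0,0,270,0,0,0]]'
python3 - <<'E'
from h import *
im,d=r.read_camera("top"); W=world("top",d); W[d==0]=0
cv2.imwrite("pics/top_end.png",im[:,:,::-1])
s,_=r.read_camera("side"); cv2.imwrite("pics/side_end.png",cv2.resize(s[90:210,220:360],None,fx=4,fy=4)[:,:,::-1])
C=np.array([529.5,-221]);t=np.radians(88);Y=np.array([np.cos(t),np.sin(t)]);X=np.array([Y[1],-Y[0]])
for nm,c,z0,z1,R in(("long",(528,-223),.055,.07,80),("small",(528,-223),.1,.118,60),("tin",(533,-106),.066,.08,40),("tube",(524,-339),.08,.1,40),("tape",(509,205),.015,.035,40)):
    k=(np.hypot(W[...,0]*1000-c[0],W[...,1]*1000-c[1])<R)&(W[...,2]>z0)&(W[...,2]<z1)
    if k.sum()>20:
        q=rect(W[k]); print(nm,k.sum(),np.round(np.median(W[k][:,2]),4),q,"plate xy",np.round([(q[0]-C)@X,(q[0]-C)@Y],1))
E
```

```text
time: 27.77
tcp_pos: [0.5307, -0.225, 0.2734]
orientation: [[0.035, 0.999, 0.012], [0.999, -0.035, -0.008], [-0.007, 0.012, -1.0]]
force: [0.3, -0.6, -0.8]
opening: 0.0867
time: 28.6
tcp_pos: [0.5372, 0.0464, 0.2661]
orientation: [[0.035, 0.999, -0.001], [0.999, -0.035, -0.0], [-0.001, -0.001, -1.0]]
force: [-0.4, -0.3, -0.5]
opening: 0.0867
long 425 0.061 (array([ 528. , -223.4]), 111.2, 56.0, 87.8) plate xy [-1.4 -2.5]
small 390 0.1061 (array([ 526.7, -224.3]), 60.5, 41.8, 87.8) plate xy [-2.7 -3.4]
tin 267 0.0713 (array([ 532.8, -106.3]), 48.5, 45.2, -89.8) plate xy [ -0.7 114.7]
tube 243 0.0912 (array([ 523.9, -340.6]), 43.4, 41.8, 88.7) plate xy [  -1.4 -119.7]
tape 77 0.0224 (array([512.1, 220.1]), 43.2, 19.0, -11.4) plate xy [-32.8 440.2]
```

View pics/top_end.png

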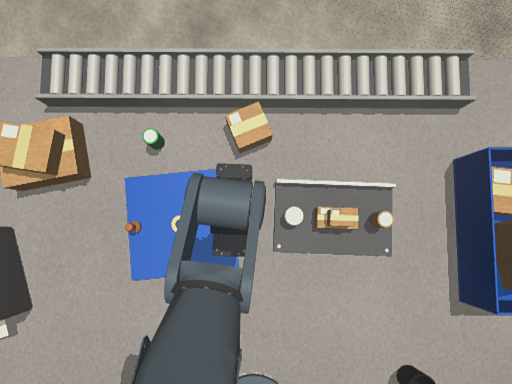

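View pics/side_end.png

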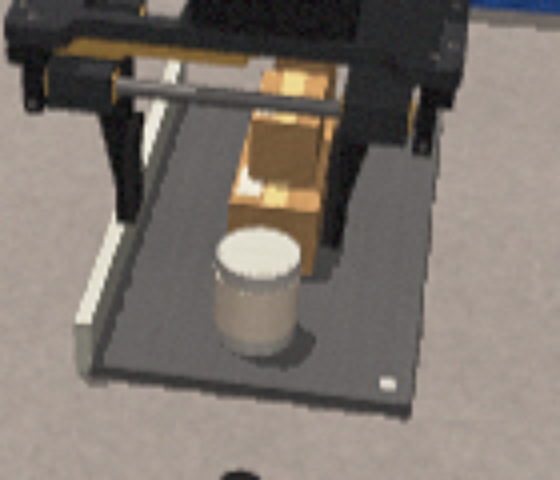

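The top picture shows the tin at (293,216), the small carton on the long one at (337,218) and the tube at (385,218), in line along the rail. The side view shows the tin and stack upright. The tape at (176,224) is partly hidden by the arm, but its visible left edge is where it was. I'm handing the job in.

```bash
python3 -c "
from bench import r
print(r.sign_off(), r.observe()['time'])"
```

```text
the job is handed in; nothing more can be done
the job is handed in; nothing more can be done
```

The order is set out on the scan plate, and I handed it in at about 29 s of the 118 s allowed. I placed the long carton first, then the tin, the tube and the small carton on top.

These are the last measurements, from the top camera's depth picture:

| Piece | Where it ended up |
|---|---|
| Long carton | (-1, -3) mm from the plate's middle; parallel to the rail within about 0.2° |
| Small carton | On top, within 2 mm of centred on the long carton; square to within the measuring resolution |
| Tin | Left, 117 mm from the carton's middle, in line within about 1 mm |
| Tube | Right, 117 mm from the carton's middle, in line within about 1 mm |

All the top heights matched pieces standing flat or upright, and the gripper was empty and clear of everything.

The one incomplete check was the roll of tape. The arm hid about half of it in the last picture, so its fitted centre there (15 mm off) means nothing. Its visible edge was where it started, and no move went near it.

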